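# Stack a sample tray on the shaker and close the catch

### The job

Pick up the loaded sample tray from the table by its middle rib, set it gently on top of the tray that is clamped on the shaker, feeling for the place where all four corner lugs drop fully home in the lower tray's corner sockets, and let go. Then swing the shaker's catch over the stacked tray as far as it will go. Keep the tray level and leave the other things on the table where they are.

Things in the scene. Friction and masses are not known exactly. Their poses are not given: they have to be found in the camera images.
- tray: loose white stacking sample tray, 160 (x) by 220 (y) mm, 0.5 to 0.8 kg, with nine lidded cups that stay in it; a little off balance. Origin: the tray's middle at the level of the lug tips (z = 0 when it stands on the table); z up, y along the tray. Flat underside at z = 12, rim at z = 58 mm. Fits the lower tray either way round.
- rib (a point): grip point on that tray, at its x = 0, y = 0, z = 46 mm. The rib is a 10 mm thick wall along the tray's y through the middle, from the tray's floor (z = 15) to the rim (z = 58 mm). Beside it the bays are empty for |y| < 36 mm and out to |x| = 74 mm; the cups elsewhere stay below the rim.
- lug (a point): tip of one of that tray's four lugs, at its x = 63, y = 93, z = 0 mm; the others mirror it in x and y. Round, 12 mm diameter, 12 mm long below the flat underside, the last 3 mm tapering to 10 mm.
- shaker: bench-top orbital shaker, bolted down: grey housing 250 x 300 mm with a 60 mm deep control panel along its front (-x), aluminium platform above. Origin: middle of the housing at table level; z up, y along the platform. A white tray of the same pattern is clamped on the platform, long side along y, square to the shaker. The platform yields sideways only above about 30 N.
- rim_mid (a point): where the middle of the lower tray's rim would be with the platform centred (shaker x = 0, y = 0, z = 131 mm). The platform has stopped anywhere in its stroke and is not measured: the lower tray really lies up to 9 mm either way along the shaker's x and up to 9 mm either way along y from here. It is not turned. Rim and corner column tops are flat at this height.
- nest (a point): where the loose tray's origin comes with its lugs fully home and the platform centred (shaker z = 119 mm; same 9 mm doubt). Lug tips resting beside the sockets: origin at z = 131 mm. The lower tray has a 34 mm square column at each corner; in its top a square socket 14.4 mm wide, 14 mm deep, at x = +-63, y = +-93 mm from that tray's middle.
- post_mid (a point): axis of the catch's post at the underside of its lever, with the platform centred (shaker x = 0, y = 150, z = 180 mm). The post stands on the platform: it really lies 150 mm in the shaker's +y from the lower tray's (or the seated tray's) middle. The lever is 62 mm long, 16 mm wide, z = 180 to 187 mm; the rim of a tray fully home is 3 mm under it, a tray not home is in its way.
- catch (a joint): angle (rad) of the swivel catch about its upright post: 0 = swung back, 1.92 = at its stop, lever pointing along -y over the tray; starts at 0 to 0.35. The lever points at angle (value - 3.49) from the shaker's x axis towards its y axis. A round upright knob, 14 mm diameter, stands on it 50 mm from the post axis, z = 187 to 213 mm. Friction about 0.05 Nm; stays where it is left.
- jar: amber glass jar with a black cap, 60 mm across, 75 mm tall, standing just behind the loose tray. Leave alone. Origin: centre of its underside.
- cup: single white sample cup with lid, 38 mm across, 40 mm tall, standing on the table behind the shaker. Leave alone. Origin: centre of its underside.
- scoop: spatula 170 mm long lying on the table in front of the loose tray. Leave alone.
- tube_rack: white rack 85 x 156 mm, 95 mm tall with capped test tubes, at the far edge of the table. Leave alone. Origin: centre of its underside.
- bottle: white plastic bottle, 64 mm across, 150 mm tall, far left. Leave alone. Origin: centre of its underside.
- pan: shallow plain metal pan 160 x 110 x 25 mm without lugs, far right. Leave alone. Origin: centre of its underside.

How it is judged (in metres and radians):
On the way, in this order (a step that is already met when the one before it is completed fails the run):
1. the tray is lifted off the table (height (world z) of tray above 0.04 m and contact force between tray and shaker below 0.1 N), for 0.2 s.
2. the tray sits level with all four lugs fully home in the lower tray's sockets, and is let go (z of tray in the frame of shaker between 0.115 and 0.1215 m and angle between tray's own z axis and vertical below 0.03 rad and horizontal distance between tray and nest below 0.016 m and angle between the y axis of tray and the y axis of shaker, either way round below 0.035 rad and contact force between the fingers and tray below 0.1 N), for 0.3 s.
3. the catch is swung over the stacked tray up to its stop (z of tray in the frame of shaker between 0.115 and 0.1215 m and angle between tray's own z axis and vertical below 0.03 rad and horizontal distance between tray and nest below 0.016 m and angle between the y axis of tray and the y axis of shaker, either way round below 0.035 rad and value of joint catch above 1.8 rad), for 0.2 s.
At the end, for the whole second after the job is handed in: The tray is at rest, let go, on the lower tray with all lugs home: its origin 115 to 121.5 mm above the table, level within 0.03 rad, within 16 mm of the shaker's middle line and 0.035 rad of its direction; the catch is past 1.80 rad (stop 1.92) (all of step 3 and contact force between the fingers and tray below 0.1 N and linear speed of tray below 0.01 m/s and velocity of joint catch below 0.05 rad/s); the robot touches nothing.
It fails at once if the tray is pressed, knocked or dropped on the shaker with more than 45 N (contact force between tray and shaker above 45 N).
It fails at once if the tray is tipped by more than 0.35 rad (angle between tray's own z axis and vertical above 0.35 rad).
It fails at once if another thing on the table is moved by more than 25 mm (distance of any of jar, cup, scoop, tube_rack, bottle, pan from where it was at the start of the episode above 0.025 m).
It also fails if it takes over 72 s, if anything falls off the work surface, if the arm or the gripper's body presses on something with over 40 N, if the wrist force passes 120 N, or if a joint passes its speed limit or range.

### The arm

A 7-joint arm with a two-finger parallel gripper is mounted at the origin on the work surface. World frame = base frame: x ahead of the robot, y to its left, z up, the work surface at z = 0. Lengths are in m, angles in degrees, forces in N, time in s.
With the tool pointing down it reaches from about 0.425 to 0.875 m from the base axis. Payload 8.4 kg.
Tool frame: the origin (TCP) lies on the mounting face of the last link; the fingertips stand 182 mm ahead of it and the grasp point (between the pads) lies 164 mm ahead of it; z points along the fingers, x is the direction in which the jaws open and shut, and the axes are right-handed (so a half turn about z gives the same grasp; the last joint's range is limited). The gripper opens to 87 mm and grips with 3 to 60 N. Pads are 19 mm wide; open, the fingers measure 117 mm over their backs; the gripper's body (75 mm by 190 mm) begins 51 mm behind the grasp point.
Start: joints at [61.41, 19.091, 2.286, 83.961, -0.768, 76.965, -3.352], TCP at [0.253, -0.599, 0.405] pointing down, gripper open.
Joint ranges: [-147.57, 147.57], [-21.85, 119.76], [-74.77, 79.35], [14.55, 137.4], [-85.83, 265.84], [4.83, 119.75], [-152.11, 152.11]. Speed limits (degrees/s): [127.2, 127.2, 159.86, 159.86, 180, 180, 180].

### API

Orientations are given as [roll, pitch, yaw] about the fixed x, y, z axes, in that order (R = Rz(yaw) Ry(pitch) Rx(roll)).
In Python, from station import ctrl, viewer, order, find_in, pinpoint gives the robot as it stands.
- The arm moves only by the tool step_arm, never from a script. Its argument "plan" is a list of rows, each an object with "gripper": the finger opening in mm, from 0 to 87; "dp": the shift along the tool's x, y, z in mm, a list of three; "spin": the turn about the tool's z in degrees. In form: [{"gripper": gripper, "dp": [dx, dy, dz], "spin": spin}, ...]. A call has 1 to 12 rows; each row is the pose to reach, as a shift and turn from the pose measured when the call began, along the tool's axes at that moment; what a row does not reach only later rows make up. A row lasts 1/10 s, in which the tool goes at most 50 mm and 8.59 degrees, less where a joint would pass 70% of its speed; a pose out of reach is approached as far as the arm can. A call with a gripper value outside its range is refused whole. The fingers move at their own pace and stop on an object; "newtons" is the grip in N (left out, the last holds). Time passes only in rows, so rows that repeat a pose let the fingers close. It gives the time, the measured TCP pose, the force and the opening at its end, in the units of the state.
- ctrl.observe(): the state, without advancing time (a new reading comes with each control period).
- viewer.camera(name): name is "scene" or "top" or "wrist"; returns (picture, depth): 480x640x3 uint8, red, green, blue; 480x640 float32, m along the optical axis (not along the pixel's ray), 0 where there is no reading.
- viewer.camera_params(name): a dict with "fx", "fy", "cx", "cy" (pixels), "dist" ([k1, k2, p1, p2, k3] as OpenCV has them; the pictures are not rectified), "R" (3x3) and "t" (3): a world point X has camera coordinates R X + t. Camera axes: x right, y down, z forward; pixel columns grow to the right and rows downward; lengths in m; the calibration is good to about 2 mm. A picture is of the moment at which its call begins: read the wrist's pose just before it. camera_params takes no time and is no camera call; for the wrist camera it gives the pose at the moment of the call.
- order.job_done(): hands the job in, once; it reports no verdict.
Trained networks look in the newest picture that a camera, given by its name, has taken for a name from the list of things; names that differ only in an ending like _2 or _b are one class to them, and where a whole thing is asked for, a point or a joint stands for the part that bears it (a point fixed in the world has none). Each returns a list of dicts, best first, with "score" (0 to 1); they miss things now and then, are a little off and sometimes report something else, mostly with a low value. They report only what shows in the picture. A call takes as long as a camera call.
- find_in(camera, thing): "bbox" ([left, top, right, bottom] in pixels, round what is visible of it).
- pinpoint(camera, thing): "at" ([column, row] in pixels: a listed point, or the origin of a listed thing).
The state is a dict: "clock": time; "qpos": joint angles; "joint_velocities": joint speeds; "effort": joint torques, N m; "tcp_pos": TCP position; "orientation": TCP orientation; "wrist_force": force on the tool from outside, world axes, zero at the start; "ft_torque": the same for the moment, N m; "finger_gap": opening from 0.0 (shut) to 1.0 (fully open).
Only numpy, scipy, OpenCV 4.12 (cv2) and the standard library are available. Lean on these libraries where they do the work, as an engineer would, in place of code of your own. Each camera call takes 0.05 s, during which the arm holds its last target.

## Working session

There is one attempt and no reset: what is moved stays moved. The work goes in short steps, Python scripts to look and compute and a tool call to move; the robot and the scene stay as the last step left them, time stands still between calls to the robot, and variables do not carry over. Pictures are saved under pics/ and viewed, and the job is handed in when it is done.

Besides the shell and the picture viewer there is one more tool, called after "Request:" as name([rows], argument=value, ...), one row to a line, values as JSON. step_arm: Moves the arm, as the interface text tells. Its arguments: {"type":"object","properties":{"plan":{"type":"array","items":{"type":"object","properties":{"gripper":{"type":"number"},"dp":{"type":"array","items":{"type":"number"}},"spin":{"type":"number"}}}},"newtons":{"type":"number"}},"required":["plan"]}

```bash
mkdir -p pics; ls; cat > h.py <<'E'
import numpy as np, cv2, json
from station import ctrl, viewer, order, find_in, pinpoint
def K(p): return np.array([[p['fx'],0,p['cx']],[0,p['fy'],p['cy']],[0,0,1.]])
def ray(p,uv):
    u=cv2.undistortPoints(np.array([[uv]],float),K(p),np.array(p['dist'],float))[0,0]
    R=np.array(p['R']);t=np.array(p['t'])
    return -R.T@t, R.T@np.array([u[0],u[1],1.])
def at_z(p,uv,z):
    c,d=ray(p,uv); return c+d*(z-c[2])/d[2]
def cloud(p,dep):
    v,u=np.mgrid[0:480,0:640]
    pts=cv2.undistortPoints(np.stack([u,v],-1).reshape(-1,1,2).astype(float),K(p),np.array(p['dist'],float)).reshape(480,640,2)
    R=np.array(p['R']);t=np.array(p['t'])
    c=np.dstack([pts*dep[...,None],dep])-t
    W=c@R
    W[dep<=0]=np.nan
    return W
def proj(p,X):
    r,_=cv2.Rodrigues(np.array(p['R'],float))
    return cv2.projectPoints(np.array(X,float).reshape(-1,1,3),r,np.array(p['t'],float),K(p),np.array(p['dist'],float))[0].reshape(-1,2)
def shot(n,f):
    im,d=viewer.camera(n); cv2.imwrite(f'pics/{f}.png',im[...,::-1]); np.save(f'pics/{f}.npy',d); return im,d
E
python3 - <<'E'
from h import *
s=ctrl.observe();print(s)
for n in ['top','scene']:
    im,d=shot(n,n+'0')
    p=viewer.camera_params(n); print(n,p)
    for t in ['tray','rib','shaker','rim_mid','nest','post_mid','catch','jar','lug','cup']:
        try:r=pinpoint(n,t)[:4]
        except Exception as e: r=e
        print(t,r)
E
```

```text
pics
{'clock': 0.0, 'qpos': array([61.40907349, 19.13275412,  2.28444318, 84.00881975, -0.76849475,
       76.96590607, -3.34965365]), 'joint_velocities': array([-0.11618317,  0.01481519, -0.0200963 , -0.03242704,  0.02313333,
        0.08795299,  0.0325722 ]), 'effort': array([-1.43165056e-03, -6.56360650e+01,  1.33381851e+00, -4.03809035e+01,
       -5.98645932e-02,  4.48662951e-02,  2.03737504e-04]), 'tcp_pos': array([ 0.25293837, -0.59859121,  0.40386689]), 'orientation': array([ 1.79994457e+02,  9.20715682e-02, -6.70916432e+01]), 'wrist_force': array([ 0.30097463, -0.36728328, -0.24806825]), 'ft_torque': array([ 0.01031223,  0.03143679, -0.01739545]), 'finger_gap': 0.9966879754667061}
top {'fx': 513.701564416917, 'fy': 513.701564416917, 'cx': 320.33864411346264, 'cy': 246.14163139038794, 'dist': array([-0.14631152,  0.        ,  0.        ,  0.        ,  0.        ]), 'R': array([[-0.00624077, -0.99997599,  0.00301092],
       [-0.99510763,  0.00591344, -0.09861968],
       [ 0.0985995 , -0.00361165, -0.99512064]]), 't': array([-0.01002641,  0.62149725,  1.2829187 ])}
tray [{'at
[... 945 characters left out ...]
{'at': [273.7, 225.9], 'score': 0.83}]
rib [{'at': [272.3, 211.0], 'score': 0.9}]
shaker [{'at': [390.7, 295.4], 'score': 0.87}, {'at': [367.8, 340.9], 'score': 0.64}]
rim_mid [{'at': [399.3, 262.2], 'score': 0.9}, {'at': [368.6, 341.8], 'score': 0.57}, {'at': [491.9, 360.2], 'score': 0.42}]
nest [{'at': [399.9, 263.7], 'score': 0.96}]
post_mid [{'at': [457.2, 275.3], 'score': 0.75}, {'at': [245.9, 253.3], 'score': 0.7}]
catch it knows: bottle, cup, jar, lug, nest, pan, post_mid, rib, rim_mid, scoop, shaker, tray, tube_rack
jar [{'at': [248.0, 254.2], 'score': 0.55}]
lug [{'at': [279.6, 249.3], 'score': 0.56}]
cup [{'at': [366.6, 341.2], 'score': 0.76}, {'at': [271.4, 224.9], 'score': 0.59}]
```

View pics/top0.png

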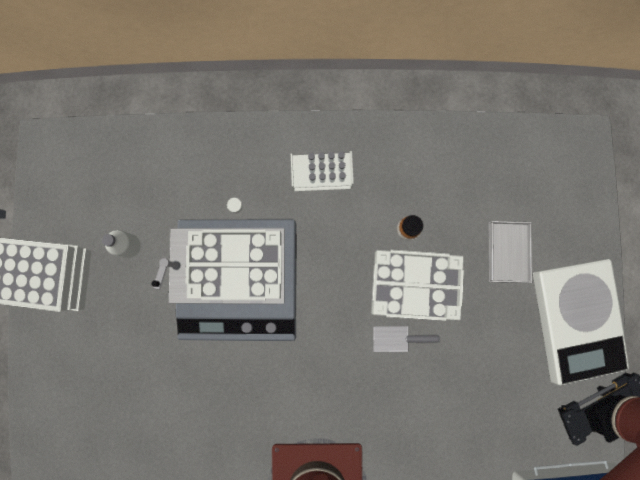

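View pics/scene0.png

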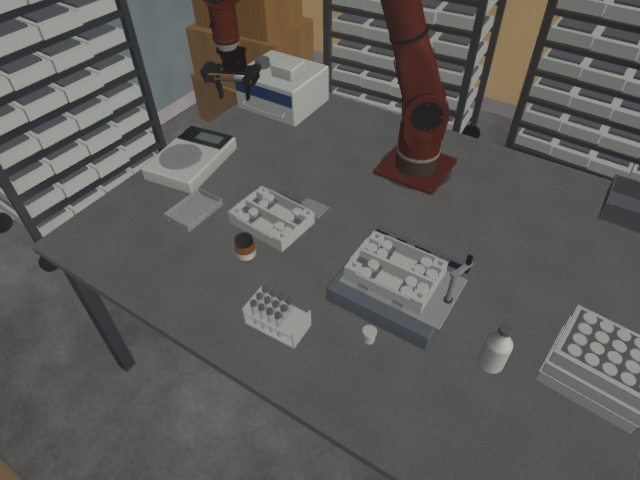

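The top view shows the loose tray at about (417,285), slightly turned. The shaker with the lower tray is at about (235,265), and the catch knob is at about (156,284). Next I'll measure with depth.

```bash
cat > m.py <<'E'
from h import *
d=np.load('pics/top0.npy'); p=viewer.camera_params('top'); W=cloud(p,d)
im=cv2.imread('pics/top0.png')
def an(name,box,zlo,zhi,white=True):
    l,t,r,b=box
    m=np.zeros((480,640),bool); m[t:b,l:r]=1
    m&=(W[...,2]>zlo)&(W[...,2]<zhi)
    if white: m&=im.min(2)>130
    P=W[m]
    # project image pixels again onto known plane
    uv=np.argwhere(m)[:,::-1]
    rc=cv2.minAreaRect((P[:,:2]*1000).astype(np.float32))
    print(name,m.sum(),'rect',rc,'z med',np.median(P[:,2]), 'range',P[:,:2].min(0),P[:,:2].max(0))
    return m
an('tray rim',(365,240,475,330),0.048,0.07)
an('lower rim',(180,220,290,310),0.115,0.15)
an('housing',(160,205,305,345),0.05,0.095,False)
an('lever',(140,245,185,295),0.165,0.23,False)
s=viewer.camera_params('scene')
for n,uv,z in [('rib',(419.6,285.5),.046),('tray',(416.5,288),0),('nest',(232.9,265.5),.119),('rim_mid',(227.1,268.1),.131),('shaker',(238.4,269.4),0),('post',(161.6,269.2),.18)]: print(n,at_z(p,uv,z))
for n,uv,z in [('rib',(272.3,211),.046),('tray',(273.7,225.9),0),('nest',(399.9,263.7),.119),('rim_mid',(399.3,262.2),.131),('shaker',(390.7,295.4),0),('post',(457.2,275.3),.18)]: print('S',n,at_z(s,uv,z))
big=cv2.resize(im[205:345,140:310],None,fx=4,fy=4,interpolation=cv2.INTER_CUBIC); cv2.imwrite('pics/zsh.png',big)
big=cv2.resize(im[205:365,365:535],None,fx=4,fy=3.7,interpolation=cv2.INTER_CUBIC); cv2.imwrite('pics/ztr.png',big)
E
python3 m.py
```

```text
tray rim 2515 rect ((519.5128784179688, -258.91021728515625), (228.00747680664062, 167.4304962158203), 85.60092163085938) z med 0.05504251180289772 range [ 0.431268   -0.37467157] [ 0.60834289 -0.14380906]
lower rim 3373 rect ((570.0659790039062, 194.04080200195312), (229.47650146484375, 164.5330047607422), 89.92198944091797) z med 0.12692917011668042 range [0.48775409 0.07934876] [0.65243238 0.30882975]
housing 8613 rect ((537.1331176757812, 205.98512268066406), (312.7886962890625, 298.9143371582031), 89.71905517578125) z med 0.06758779428516058 range [0.38780863 0.04930594] [0.68717935 0.36227247]
lever 259 rect ((545.91357421875, 348.1561279296875), (23.502429962158203, 72.35614013671875), 80.48992919921875) z med 0.187651516096796 range [0.51049981 0.33232249] [0.58101759 0.36457414]
rib [ 0.51852413 -0.26384912  0.046     ]
tray [ 0.51303019 -0.26458782  0.        ]
nest [0.56752084 0.19534798 0.119     ]
rim_mid [0.56068156 0.20709748 0.131     ]
shaker [0.56462668 0.20072163 0.        ]
post [0.55581103 0.35001636 0.18      ]
S rib [ 0.504566   -0.26246535  0.046     ]
S tray [ 0.5202932  -0.24971284  0.        ]
S nest [0.55417878 0.19920832 0.119     ]
S rim_mid [0.56064173 0.19924844 0.131     ]
S shaker [0.5718021  0.19358027 0.        ]
S post [0.5671407  0.35090237 0.18      ]
```

```bash
python3 - <<'E'
from h import *
d=np.load('pics/top0.npy'); p=viewer.camera_params('top'); W=cloud(p,d)
for r in (255,262,275,300): print([int(1000*x) for x in W[r,140:300:4,2]])
for r in (262,285): print([int(1000*x) for x in W[r,365:475:4,2]])
E
```

```text
[0, -3, 2, -4, -5, 2, -3, 0, 84, 83, 82, 83, 131, 123, 124, 123, 121, 122, 122, 124, 108, 91, 86, 86, 82, 86, 88, 89, 121, 119, 119, 110, 111, 109, 106, 128, 78, 63, 65, 35]
[0, 0, -6, 1, -1, 192, 188, 187, 145, 108, 84, 90, 135, 127, 130, 105, 104, 102, 106, 105, 103, 93, 87, 89, 87, 90, 88, 86, 103, 106, 104, 103, 106, 103, 107, 127, 81, 64, 62, 0]
[2, 2, -2, 0, 2, 185, -1, 5, 86, 85, 86, 91, 129, 118, 127, 125, 111, 123, 123, 125, 104, 89, 88, 86, 91, 88, 85, 86, 124, 122, 123, 123, 123, 125, 123, 125, 80, 68, 65, 5]
[0, 0, -4, -2, 2, 0, -1, -4, 87, 83, 83, 83, 85, 82, 83, 87, 84, 81, 85, 86, 87, 85, 87, 86, 86, 85, 83, 82, 87, 85, 89, 85, 85, 86, 82, 89, 80, 61, 65, 0]
[3, 1, -6, 62, 55, 54, 53, 51, 52, 49, 14, 11, 14, 13, 8, 14, 14, 29, 50, 48, 50, 47, 40, 45, 54, -1, -3, 0]
[7, -1, 12, 11, 35, 56, 57, 16, 42, 59, 56, 57, 58, 57, 56, 59, 56, 53, 57, 51, 59, 57, 58, 28, 56, -4, 3, 0]
```

```bash
sleep 1
```

```text
(no output)
```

View pics/zsh.png

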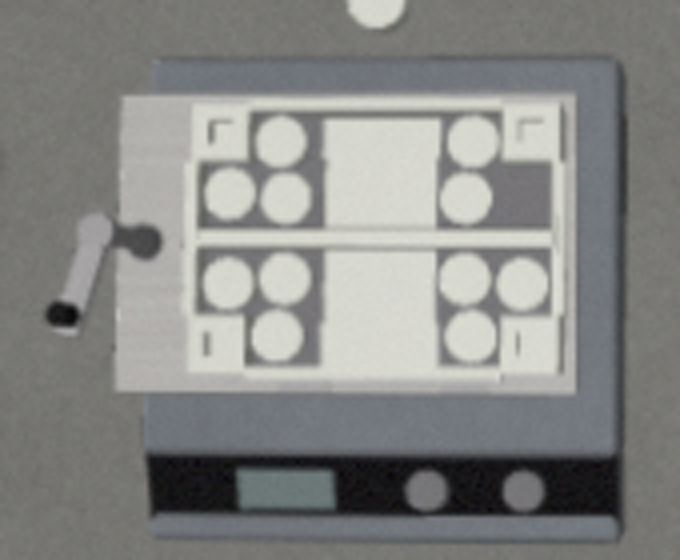

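Request:
step_arm([
  {"dp":[-207,-377,0],"spin":-63,"gripper":87},
  {"dp":[-207,-377,0],"spin":-63,"gripper":87},
  {"dp":[-207,-377,0],"spin":-63,"gripper":87},
  {"dp":[-207,-377,0],"spin":-63,"gripper":87},
  {"dp":[-207,-377,0],"spin":-63,"gripper":87},
  {"dp":[-207,-377,0],"spin":-63,"gripper":87},
  {"dp":[-207,-377,0],"spin":-63,"gripper":87},
  {"dp":[-207,-377,0],"spin":-63,"gripper":87},
  {"dp":[-207,-377,0],"spin":-63,"gripper":87},
  {"dp":[-207,-377,0],"spin":-63,"gripper":87},
  {"dp":[-207,-377,0],"spin":-63,"gripper":87},
  {"dp":[-207,-377,0],"spin":-63,"gripper":87},
])

```text
clock: 2.2
tcp_pos: [0.5189, -0.2627, 0.4047]
orientation: [180.0, 0.0, -4.2]
wrist_force: [-0.1, 0.2, 0.0]
finger_gap: 1.001
```

```bash
python3 - <<'E'
from h import *
s=ctrl.observe();print(s['clock'],s['tcp_pos'],s['orientation'],s['qpos'],s['wrist_force'])
p=viewer.camera_params('wrist'); im,d=shot('wrist','w1'); print(p)
import pickle; pickle.dump((s,p),open('pics/w1.pkl','wb'))
for t in ['tray','rib','lug']: print(t,pinpoint('wrist',t)[:3])
E
```

```text
2.2 [ 0.51893378 -0.26268888  0.40471138] [ 1.79964061e+02  2.56170798e-02 -4.21203328e+00] [ 39.1525997   12.4145511  -19.44582373  92.92462597   4.28436647
  75.40278244  14.83369238] [-0.13255175  0.21303369  0.01601622]
{'fx': 415.1875276032552, 'fy': 415.1875276032552, 'cx': 317.4509853813902, 'cy': 237.3148185706058, 'dist': array([-0.0321405,  0.       ,  0.       ,  0.       ,  0.       ]), 'R': array([[ 9.97356828e-01, -7.26569372e-02, -5.71464044e-04],
       [-6.95671415e-02, -9.57154315e-01,  2.81097902e-01],
       [-2.09706919e-02, -2.80315157e-01, -9.59678927e-01]]), 't': array([-0.5362934, -0.2489256,  0.3276858])}
tray [{'at': [318.9, 195.3], 'score': 0.79}, {'at': [319.3, 208.8], 'score': 0.27}]
rib [{'at': [318.8, 204.4], 'score': 0.66}]
lug [{'at': [482.8, 167.5], 'score': 0.75}]
```

View pics/w1.png

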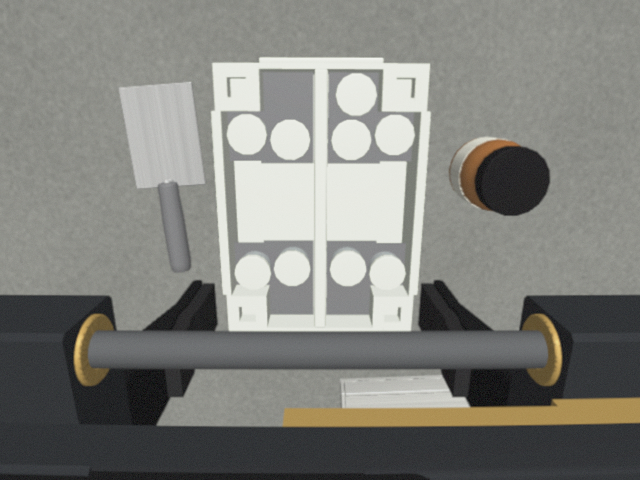

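The wrist view shows the tray upright in the picture. The rib runs at column ~320 from row 65 to 325, with the sockets at the corners. Next I'll measure the rib edges and end rims.

```bash
python3 - <<'E'
from h import *
import pickle
s,p=pickle.load(open('pics/w1.pkl','rb'))
im=cv2.imread('pics/w1.png'); g=cv2.cvtColor(im,cv2.COLOR_BGR2GRAY).astype(int)
for r in (75,100,120,180,220,280,300): print(r,list(g[r,306:336]))
for c in (290,320,350): print(c,list(g[50:76,c]), list(g[308:334,c]))
cv2.imwrite('pics/z1.png',np.vstack([cv2.resize(im[50:130,210:435],None,fx=3.5,fy=3.5,interpolation=2),cv2.resize(im[250:335,210:435],None,fx=3.5,fy=3.5,interpolation=2)]))
E
```

```text
75 [np.int64(142), np.int64(140), np.int64(140), np.int64(143), np.int64(143), np.int64(143), np.int64(154), np.int64(180), np.int64(195), np.int64(220), np.int64(233), np.int64(235), np.int64(234), np.int64(234), np.int64(234), np.int64(234), np.int64(234), np.int64(234), np.int64(234), np.int64(234), np.int64(227), np.int64(215), np.int64(186), np.int64(151), np.int64(140), np.int64(142), np.int64(142), np.int64(140), np.int64(143), np.int64(142)]
100 [np.int64(139), np.int64(138), np.int64(142), np.int64(141), np.int64(139), np.int64(141), np.int64(156), np.int64(187), np.int64(198), np.int64(219), np.int64(232), np.int64(235), np.int64(234), np.int64(233), np.int64(235), np.int64(233), np.int64(234), np.int64(233), np.int64(235), np.int64(234), np.int64(225), np.int64(200), np.int64(167), np.int64(145), np.int64(140), np.int64(140), np.int64(143), np.int64(144), np.int64(141), np.int64(140)]
120 [np.int64(139), np.int64(141), np.int64(139), np.int64(140), np.int64(141), np.int64(138), np.int64(156), np.int64(188), np.int64(201), np.int64(219), np.int64(232), np.int64(233), np.int
[... 3735 characters left out ...]
int64(141), np.int64(145), np.int64(193), np.int64(240), np.int64(240), np.int64(235), np.int64(234), np.int64(231), np.int64(233), np.int64(233), np.int64(233), np.int64(235), np.int64(234), np.int64(218), np.int64(153), np.int64(121), np.int64(124), np.int64(134), np.int64(164), np.int64(210), np.int64(236)] [np.int64(133), np.int64(137), np.int64(135), np.int64(134), np.int64(135), np.int64(137), np.int64(167), np.int64(208), np.int64(222), np.int64(221), np.int64(220), np.int64(220), np.int64(221), np.int64(220), np.int64(221), np.int64(220), np.int64(221), np.int64(220), np.int64(222), np.int64(225), np.int64(229), np.int64(231), np.int64(217), np.int64(152), np.int64(96), np.int64(90)]
```

View pics/z1.png

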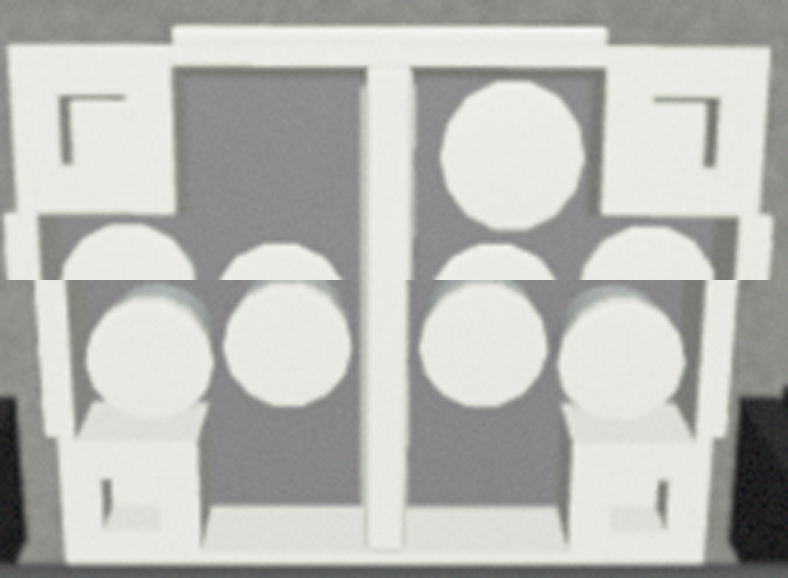

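```bash
python3 - <<'E'
from h import *
import pickle
s,p=pickle.load(open('pics/w1.pkl','rb'))
P={k:at_z(p,uv,.058)[:2]*1000 for k,uv in dict(TL=(260.3,110.9),TR=(382.1,110.9),BL=(266.8,295.7),BR=(372.7,295.7),oTL=(212.3,62.9),oTR=(430,63.4),ribL100=(314.7,100),ribR100=(327,100),ribL290=(314.5,290),ribR290=(325.8,290),s_TL_in=(227.3,77.5),sTR=(415.6,78)).items()}
for k,v in P.items(): print(k,v.round(1))
print('mean in',sum(P[k] for k in('TL','TR','BL','BR'))/4, 'dx',P['TR']-P['TL'],'dy',P['TR']-P['BR'],P['TL']-P['BL'])
a=(P['ribL100']+P['ribR100'])/2-(P['ribL290']+P['ribR290'])/2; print('rib yaw',np.degrees(np.arctan2(-a[0],a[1])),'rib mid',sum(P[k] for k in P if k.startswith('rib'))/4)
t=(P['TL']+P['TR']-P['BL']-P['BR']);print(np.degrees(np.arctan2(-t[0],t[1])))
t=(P['TR']+P['BR']-P['BL']-P['TL']);print(np.degrees(np.arctan2(t[1],t[0])))
d=np.load('pics/w1.npy');W=cloud(p,d);
for r,c in((85,320),(180,320),(220,320),(300,320),(65,300),(180,218),(100,290),(160,150),(280,290)): print(r,c,W[r,c].round(4))
E
```

```text
TL [ 481.5 -178.4]
TR [ 573.1 -185.1]
BL [ 470.3 -329.4]
BR [ 560.6 -335.9]
oTL [ 450. -142.]
oTR [ 609.4 -153.9]
ribL100 [ 523.  -173.6]
ribR100 [ 532.2 -174.3]
ribL290 [ 511.4 -327. ]
ribR290 [ 521.  -327.7]
s_TL_in [ 459.7 -152.9]
sTR [ 598.7 -163.4]
mean in [ 521.41231006 -257.20438261] dx [91.60324965 -6.65800639] dy [ 12.51930826 150.81715111] [ 11.19318381 150.91700924]
rib yaw -4.2593431988186605 rib mid [ 521.91289159 -250.67616634]
-4.4934888678736415
-4.156035804389863
85 320 [ 0.5278 -0.1632  0.0571]
180 320 [ 0.5227 -0.234   0.0575]
220 320 [ 0.5204 -0.2662  0.0582]
300 320 [ 0.5154 -0.3364  0.0584]
65 300 [ 0.5141 -0.1484  0.058 ]
180 218 [ 0.4421 -0.2282  0.0563]
100 290 [ 0.5031 -0.1713  0.0341]
160 150 [ 0.3692 -0.2122  0.0035]
280 290 [ 0.4906 -0.3197  0.0499]
```

Request:
step_arm([
  {"dp":[2.1,-5.7,30],"spin":0,"gripper":87},
  {"dp":[2.1,-5.7,70],"spin":0,"gripper":87},
  {"dp":[2.1,-5.7,110],"spin":0,"gripper":87},
  {"dp":[2.1,-5.7,150],"spin":0,"gripper":87},
  {"dp":[2.1,-5.7,180],"spin":0,"gripper":87},
  {"dp":[2.1,-5.7,195],"spin":0,"gripper":87},
  {"dp":[2.1,-5.7,195],"spin":0,"gripper":87},
  {"dp":[2.1,-5.7,195],"spin":0,"gripper":40},
  {"dp":[2.1,-5.7,195],"spin":0,"gripper":0},
  {"dp":[2.1,-5.7,195],"spin":0,"gripper":0},
  {"dp":[2.1,-5.7,195],"spin":0,"gripper":0},
  {"dp":[2.1,-5.7,195],"spin":0,"gripper":0},
], newtons=55)

```text
clock: 3.6
tcp_pos: [0.5217, -0.257, 0.2104]
orientation: [180.0, -0.0, -4.2]
wrist_force: [-0.2, -0.1, 0.4]
finger_gap: 0.63
```

```bash
python3 - <<'E'
from h import *
s=ctrl.observe();print(s)
E
```

```text
{'clock': 3.6, 'qpos': array([ 37.42082072,  22.71165119, -18.70188798, 104.44718121,
         8.81239261,  54.20158981,  10.69207461]), 'joint_velocities': array([-0.01701337,  0.28273134,  0.11047524,  0.06489044,  0.0329258 ,
       -0.04765039, -0.03330086]), 'effort': array([ 8.88480688e-03, -6.18646574e+01, -4.08828557e+00, -3.33571315e+01,
       -4.02782264e-02,  4.80713882e-02,  1.38525324e-03]), 'tcp_pos': array([ 0.52169917, -0.25700282,  0.2103878 ]), 'orientation': array([ 1.79961284e+02, -3.93800633e-02, -4.21127183e+00]), 'wrist_force': array([-0.22561058, -0.13336988,  0.39831448]), 'ft_torque': array([ 0.00523206, -0.09784816, -0.00568616]), 'finger_gap': 0.6296838920234952}
```

Fingers are still closing, so I'll let them finish.

Request:
step_arm([
  {"dp":[0,0,0],"spin":0,"gripper":0},
  {"dp":[0,0,0],"spin":0,"gripper":0},
  {"dp":[0,0,0],"spin":0,"gripper":0},
  {"dp":[0,0,0],"spin":0,"gripper":0},
  {"dp":[0,0,0],"spin":0,"gripper":0},
  {"dp":[0,0,0],"spin":0,"gripper":0},
  {"dp":[0,0,0],"spin":0,"gripper":0},
  {"dp":[0,0,0],"spin":0,"gripper":0},
  {"dp":[0,0,0],"spin":0,"gripper":0},
  {"dp":[0,0,0],"spin":0,"gripper":0},
], newtons=55)

```text
clock: 4.6
tcp_pos: [0.5217, -0.257, 0.2103]
orientation: [180.0, -0.0, -4.2]
wrist_force: [-0.3, -0.2, -0.1]
finger_gap: 0.112
```

Request:
step_arm([
  {"dp":[0,0,-8],"spin":0,"gripper":0},
  {"dp":[0,0,-20],"spin":0,"gripper":0},
  {"dp":[0,0,-40],"spin":0,"gripper":0},
  {"dp":[0,0,-65],"spin":0,"gripper":0},
  {"dp":[0,0,-95],"spin":0,"gripper":0},
  {"dp":[0,0,-125],"spin":0,"gripper":0},
  {"dp":[0,0,-155],"spin":0,"gripper":0},
  {"dp":[0,0,-180],"spin":0,"gripper":0},
  {"dp":[0,0,-195],"spin":0,"gripper":0},
  {"dp":[0,0,-200],"spin":0,"gripper":0},
  {"dp":[0,0,-200],"spin":0,"gripper":0},
  {"dp":[0,0,-200],"spin":0,"gripper":0},
])

```text
clock: 5.8
tcp_pos: [0.5213, -0.2567, 0.4089]
orientation: [-180.0, 0.1, -4.2]
wrist_force: [-0.6, 0.5, -6.1]
finger_gap: 0.111
```

```bash
python3 - <<'E'
from h import *
import pickle
s=ctrl.observe();print(s['tcp_pos'],s['orientation'],s['wrist_force'],s['ft_torque'],s['finger_gap'])
p=viewer.camera_params('wrist'); im,d=shot('wrist','w2')
pickle.dump((s,p),open('pics/w2.pkl','wb'))
E
```

```text
[ 0.52125337 -0.25674505  0.408856  ] [-1.79986969e+02  8.56622117e-02 -4.20540519e+00] [-0.60433931  0.52203841 -6.06729035] [-0.00881215 -0.0471253  -0.00203261] 0.1107658791463001
```

View pics/w2.png

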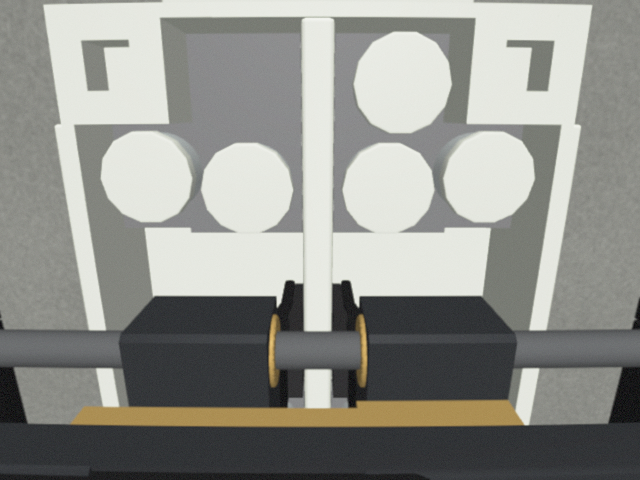

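```bash
python3 - <<'E'
from h import *
import pickle
s,p=pickle.load(open('pics/w2.pkl','rb'))
d=np.load('pics/w2.npy');W=cloud(p,d); im=cv2.imread('pics/w2.png')
m=(im.min(2)>215)&(W[...,2]>.24)&(W[...,2]<.275); m[:, :40]=0;m[410:]=0
P=W[m]; print(m.sum())
for _ in range(4):
    A=np.c_[P[:,:2]-[.521,-.257],np.ones(len(P))]; c=np.linalg.lstsq(A,P[:,2],rcond=None)[0]; r=P[:,2]-A@c; P=P[abs(r)<2.5*r.std()]
print('plane',c, r.std()*1000, len(P),'z tcp-z',s['tcp_pos'][2]-c[2])
z=c[2]
for k,uv in dict(iTL=(161.5,124),iTR=(472,124),oTL=(46.5,6.5),oTR=(590,8)).items(): print(k,at_z(p,uv,z)[:2]*1000)
cv2.imwrite('pics/z2.png',cv2.resize(im[0:140,30:610],(800,400),interpolation=2))
E
```

```text
77668
plane [-0.00419441  0.02927102  0.25094472] 3.3754060754192974 75591 z tcp-z 0.1579112791394922
iTL [ 476.31003648 -177.95252676]
iTR [ 575.85521262 -185.19914087]
oTL [ 446.88164922 -140.74219636]
oTR [ 611.244183   -153.17437193]
```

View pics/z2.png

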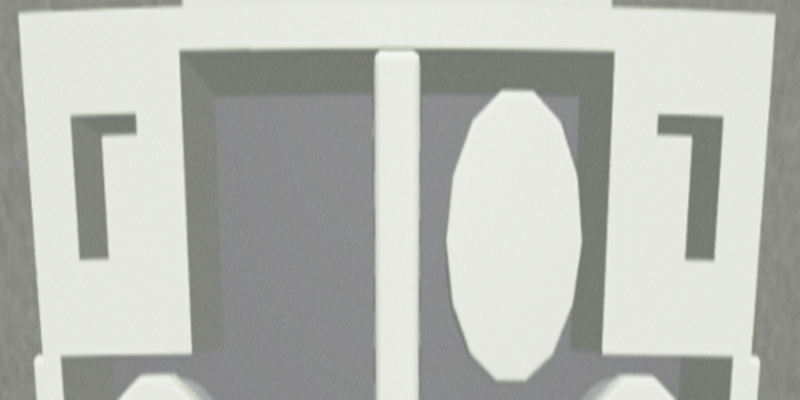

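```bash
python3 - <<'E'
from h import *
import pickle
s,p=pickle.load(open('pics/w2.pkl','rb'))
d=np.load('pics/w2.npy');W=cloud(p,d)
def reg(a): 
    v0,v1,u0,u1=a; return np.nanmedian(W[v0:v1,u0:u1].reshape(-1,3),0)
for n,a in dict(colL=(95,118,70,155),colR=(95,118,485,570),colLt=(8,26,60,150),colRt=(10,26,480,580),rib1=(25,45,310,328),rib2=(80,100,310,328),rib3=(180,200,312,326),rib4=(250,270,312,326)).items(): print(n,reg(a).round(4))
for z in (.251,.256,.258):
  Q=[at_z(p,uv,z)[:2]*1000 for uv in [(168.5,123.6),(467.2,123.6),(43.8,4.9),(591.9,4.9)]]
  print(z,np.round(Q,1).tolist(),'w',np.linalg.norm(Q[1]-Q[0]),np.linalg.norm(Q[3]-Q[2]),np.linalg.norm((Q[2]+Q[3]-Q[0]-Q[1])/2))
E
```

```text
colL [ 0.4638 -0.1715  0.2562]
colR [ 0.591  -0.1807  0.256 ]
colLt [ 0.4667 -0.1464  0.2562]
colRt [ 0.5903 -0.1557  0.256 ]
rib1 [ 0.5285 -0.1563  0.2561]
rib2 [ 0.5274 -0.1716  0.256 ]
rib3 [ 0.5252 -0.202   0.256 ]
rib4 [ 0.5235 -0.2258  0.256 ]
0.251 [[478.6, -178.0], [574.3, -185.0], [446.2, -140.2], [611.7, -152.3]] w 95.92170798767643 165.98932043035697 35.283078093381526
0.256 [[480.4, -178.1], [572.6, -184.8], [449.1, -141.7], [608.6, -153.3]] w 92.43029820274306 159.94755209967371 33.99882568918503
0.258 [[481.1, -178.1], [571.9, -184.7], [450.3, -142.2], [607.4, -153.7]] w 91.03373428876964 157.5308447674002 33.4851247275065
```

The tray hangs level: rim depth is 0.256 everywhere and the sizes fit to 0.5 mm. Next I'll get the lower tray's position from the top view, using the loose tray as the reference for camera bias.

```bash
cat > e.py <<'E'
from h import *
im=cv2.imread('pics/top0.png'); p=viewer.camera_params('top')
S=2 # px/mm
def patch(cx,cy,z,yaw,img=im):
    # rows: tray -y..y up ; cols tray x
    xs=np.arange(-95,95,1/S)/1000; ys=np.arange(125,-125,-1/S)/1000
    X,Y=np.meshgrid(xs,ys); c,s=np.cos(yaw),np.sin(yaw)
    P=np.stack([cx+c*X-s*Y,cy+s*X+c*Y,np.full(X.shape,z)],-1)
    uv=proj(p,P).reshape(X.shape+(2,)).astype(np.float32)
    return cv2.cvtColor(cv2.remap(img,uv[...,0],uv[...,1],cv2.INTER_CUBIC),cv2.COLOR_BGR2GRAY)
a=patch(.5212,-.2572,.058,np.radians(-4.22)); b=patch(.569,.196,.131,0)
if __name__=='__main__':
    cv2.imwrite('pics/ab.png',np.hstack([a,b]))
E
python3 e.py
```

```text
(no output)
```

View pics/ab.png

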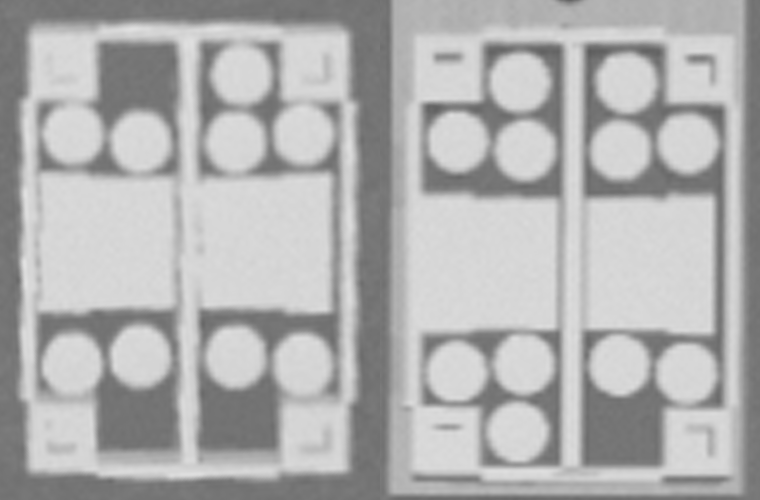

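```bash
cat >> e.py <<'E'
R=np.array(p['R']);print('cam',-R.T@np.array(p['t']))
def edges(prof,off,thr=8):
    g=np.gradient(cv2.GaussianBlur(prof.reshape(-1,1).astype(np.float32),(1,5),0).ravel())
    out=[]
    for i in range(1,len(g)-1):
        if abs(g[i])>thr/2 and abs(g[i])>=abs(g[i-1]) and abs(g[i])>abs(g[i+1]):
            dn=(abs(g[i-1])-2*abs(g[i])+abs(g[i+1])); o=0.5*(abs(g[i-1])-abs(g[i+1]))/dn
            out.append((round(float(i+o)/S+off,2),round(float(g[i]),1)))
    return out
def X(t): return int((t+95)*S)
def Y(t): return int((125-t)*S)
def xprof(im,y0,y1): return edges(im[Y(y1):Y(y0)].mean(0),-95)
def yprof(im,x0,x1): return [(-v,g) for v,g in edges(im[:,X(x0):X(x1)].mean(1),-125)]
for n,i in (('a',a),('b',b)):
    print(n,'x @y-100..-85',xprof(i,-102,-82)); print(n,'x @45..55',xprof(i,-55,-47));print(n,'x @ y 82..104',xprof(i,84,104))
    for q in ((-72,-66),(-62,-50),(50,62),(66,72),(-20,-8),(8,20)): print(n,'y',q,yprof(i,*q))
E
python3 e.py
```

```text
cam [ 0.49189893 -0.0090679   1.33798093]
a x @y-100..-85 [(-81.66, 10.4), (-47.16, -12.2), (-4.99, 11.0), (3.7, -10.2), (44.6, 9.5), (79.7, -8.7)]
a x @45..55 [(-84.75, 14.5), (-77.33, -13.1), (-72.08, 9.4), (-45.17, -11.1), (-39.73, 12.0), (-10.18, -12.3), (-5.38, 11.1), (3.6, -7.1), (8.32, 9.4), (37.41, -11.2), (41.88, 8.9), (69.98, -9.2), (74.59, 8.7), (82.34, -11.5)]
a x @ y 82..104 [(-80.41, 9.3), (-46.19, -9.3), (-5.72, 10.3), (4.6, -9.6), (11.84, 6.4), (39.91, -6.9), (44.73, 9.5), (79.71, -9.7)]
a y (-72, -66) [(113.85, 6.4), (111.7, 5.7), (108.82, 4.2), (75.41, -8.1), (69.08, 6.3), (48.32, -5.6), (46.3, -6.8), (39.54, 11.6), (-31.27, -10.9), (-44.73, 6.7), (-67.33, -4.4), (-76.12, 4.4), (-111.47, -10.4)]
a y (-62, -50) [(114.1, 5.7), (112.64, 5.9), (109.41, 4.9), (43.84, -8.3), (38.18, 7.2), (-31.47, -10.3), (-41.59, 9.0), (-76.61, 4.1), (-111.38, -12.1)]
a y (50, 62) [(113.28, 7.4), (71.82, 4.8), (43.02, -8.8), (38.48, 9.3), (-31.58, -11.9), (-41.54, 11.4), (-71.98, -4.0), (-111.48, -10.3)]
a y (66, 72) [(112.55, 6.5), (109.25, 5.1), (73.98, -9.3), (67.0, 6.0), (48.7, -4.9)
[... 2078 characters left out ...]
 (65.65, 8.7), (63.16, 4.6), (42.82, -6.8), (41.12, -7.6), (28.42, 8.6), (27.2, 8.5), (-42.25, -11.5), (-49.76, 7.8), (-74.01, -7.8), (-79.16, 12.1), (-87.26, -4.4), (-112.73, -15.8), (-116.37, 7.2), (-122.33, -10.3)]
b y (-20, -8) [(103.56, -12.0), (97.54, 7.5), (73.43, -4.7), (70.81, -5.6), (64.03, 6.6), (37.01, -6.8), (35.73, -6.5), (26.22, 11.2), (-39.7, -14.0), (-45.26, 6.2), (-70.18, -7.3), (-78.49, 5.8), (-102.89, -5.3), (-108.1, 14.1), (-114.99, -8.6), (-122.32, -12.7)]
b y (8, 20) [(111.35, 5.3), (103.53, -14.1), (96.39, 5.0), (61.98, 5.1), (40.05, -4.8), (37.94, -5.2), (26.51, 12.1), (-39.59, -14.4), (-44.88, 5.8), (-69.86, -6.4), (-108.23, 10.7), (-115.33, -7.1), (-122.31, -12.1)]
```

Request:
step_arm([
  {"dp":[0.5,-12,0],"spin":0,"gripper":0},
  {"dp":[1.5,-37,0],"spin":-0.3,"gripper":0},
  {"dp":[3,-75,0],"spin":-0.6,"gripper":0},
  {"dp":[4.5,-120,0],"spin":-1,"gripper":0},
  {"dp":[6,-165,0],"spin":-1.4,"gripper":0},
  {"dp":[8,-210,0],"spin":-1.8,"gripper":0},
  {"dp":[9.5,-255,0],"spin":-2.2,"gripper":0},
  {"dp":[11,-300,0],"spin":-2.6,"gripper":0},
  {"dp":[13,-345,0],"spin":-3,"gripper":0},
  {"dp":[14.5,-385,0],"spin":-3.4,"gripper":0},
  {"dp":[15.5,-418,0],"spin":-3.6,"gripper":0},
  {"dp":[16.3,-440,0],"spin":-3.8,"gripper":0},
])

```text
clock: 7.05
tcp_pos: [0.5686, 0.1849, 0.4081]
orientation: [-179.9, 0.2, -0.2]
wrist_force: [-0.6, 0.3, -6.0]
finger_gap: 0.108
```

Request:
step_arm([
  {"dp":[0,0,0],"spin":0,"gripper":0},
  {"dp":[0,0,0],"spin":0,"gripper":0},
  {"dp":[0,0,0],"spin":0,"gripper":0},
])

```text
clock: 7.35
tcp_pos: [0.5685, 0.184, 0.4076]
orientation: [-180.0, 0.2, -0.2]
wrist_force: [0.0, -0.1, -4.8]
finger_gap: 0.111
```

```bash
python3 - <<'E'
from h import *
s=ctrl.observe();print(s['clock'],s['tcp_pos'],s['orientation'],s['wrist_force'],s['ft_torque'],s['finger_gap'])
E
```

```text
7.35 [0.56852671 0.18399158 0.40757993] [-179.9558477     0.23246083   -0.24418051] [ 0.03620466 -0.10759132 -4.75195133] [-0.0827332  -0.09560991 -0.00241024] 0.11088051675781518
```

Request:
step_arm([
  {"dp":[2.7,-11.4,12],"spin":0.1,"gripper":0},
  {"dp":[2.7,-11.4,30],"spin":0.1,"gripper":0},
  {"dp":[2.7,-11.4,45],"spin":0.1,"gripper":0},
  {"dp":[2.7,-11.4,50],"spin":0.1,"gripper":0},
  {"dp":[2.7,-11.4,50],"spin":0.1,"gripper":0},
  {"dp":[2.7,-11.4,50],"spin":0.1,"gripper":0},
])

```text
clock: 7.95
tcp_pos: [0.5713, 0.1953, 0.3581]
orientation: [-179.9, 0.2, -0.4]
wrist_force: [-0.1, 0.6, -5.7]
finger_gap: 0.108
```

```bash
python3 - <<'E'
from h import *
import pickle
s=ctrl.observe();print(s['clock'],s['tcp_pos'],s['orientation'],s['wrist_force'],s['ft_torque'],s['finger_gap'])
shot('top','top3');shot('scene','scene3');im,d=shot('wrist','w3')
T=cv2.imread('pics/top3.png');cv2.imwrite('pics/z3.png',cv2.resize(T[205:345,140:310],None,fx=4,fy=4,interpolation=2))
T=cv2.imread('pics/scene3.png');cv2.imwrite('pics/z3s.png',cv2.resize(T[190:350,310:510],None,fx=4,fy=3.75,interpolation=2))
E
```

```text
7.95 [0.57132077 0.19530236 0.35805662] [-179.94630577    0.19878883   -0.37126116] [-0.10644347  0.56409452 -5.66455118] [ 0.02286087 -0.13068035 -0.02444601] 0.1078365330398094
```

View pics/z3.png

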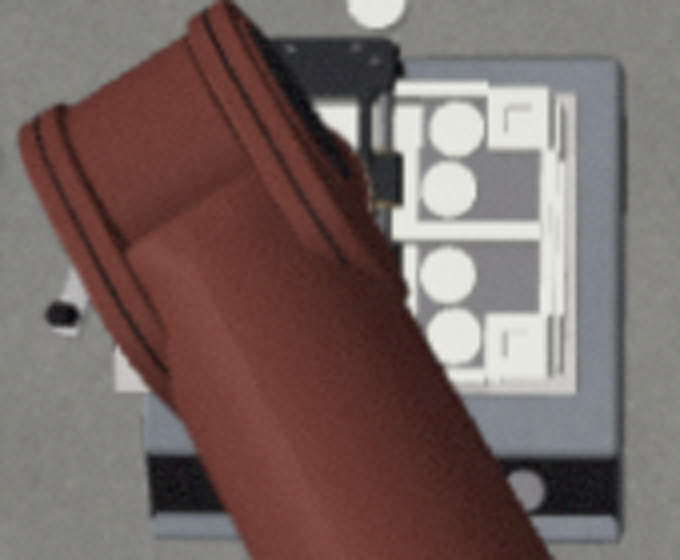

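View pics/z3s.png

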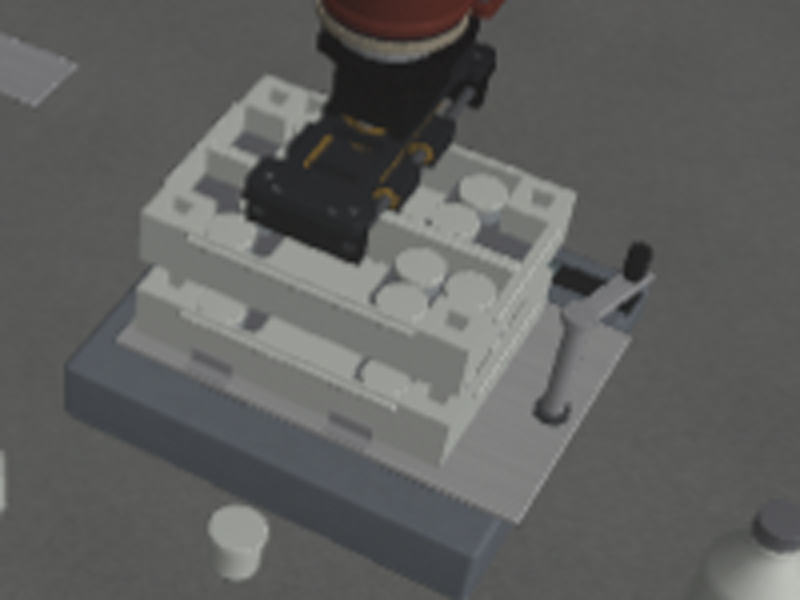

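The top view shows the held tray's right (-y) end clear of the arm, with the columns at zoom (518,118) and (516,345). The scene view shows it stacked roughly square about 16 mm above the lower tray. Next I'll measure its bias at this spot.

```bash
python3 - <<'E' | grep -v "^[abc]am"
import e
from e import *
im3=cv2.imread('pics/top3.png')
c=patch(.5710,.1948,.2056,np.radians(-.37),im3)
b2=patch(.5710,.1948,.131,np.radians(-.37),im)
print('====')
for n,i in (('held',c),('low',b2)):
    for yy in ((-102,-82),(-60,-44),(-75,-68)): print(n,'x',yy,[q for q in xprof(i,*yy) if abs(q[0])<8 or 40<abs(q[0])<50 or abs(q[0])>70])
    for q in ((-72,-66),(-62,-50),(50,62),(66,72),(-20,-8),(8,20)): print(n,'y',q,[k for k in yprof(i,*q) if k[0]<-65])
cv2.imwrite('pics/cb.png',np.hstack([c,b2]))
E
```

```text
a x @y-100..-85 [(-81.66, 10.4), (-47.16, -12.2), (-4.99, 11.0), (3.7, -10.2), (44.6, 9.5), (79.7, -8.7)]
a x @45..55 [(-84.75, 14.5), (-77.33, -13.1), (-72.08, 9.4), (-45.17, -11.1), (-39.73, 12.0), (-10.18, -12.3), (-5.38, 11.1), (3.6, -7.1), (8.32, 9.4), (37.41, -11.2), (41.88, 8.9), (69.98, -9.2), (74.59, 8.7), (82.34, -11.5)]
a x @ y 82..104 [(-80.41, 9.3), (-46.19, -9.3), (-5.72, 10.3), (4.6, -9.6), (11.84, 6.4), (39.91, -6.9), (44.73, 9.5), (79.71, -9.7)]
a y (-72, -66) [(113.85, 6.4), (111.7, 5.7), (108.82, 4.2), (75.41, -8.1), (69.08, 6.3), (48.32, -5.6), (46.3, -6.8), (39.54, 11.6), (-31.27, -10.9), (-44.73, 6.7), (-67.33, -4.4), (-76.12, 4.4), (-111.47, -10.4)]
a y (-62, -50) [(114.1, 5.7), (112.64, 5.9), (109.41, 4.9), (43.84, -8.3), (38.18, 7.2), (-31.47, -10.3), (-41.59, 9.0), (-76.61, 4.1), (-111.38, -12.1)]
a y (50, 62) [(113.28, 7.4), (71.82, 4.8), (43.02, -8.8), (38.48, 9.3), (-31.58, -11.9), (-41.54, 11.4), (-71.98, -4.0), (-111.48, -10.3)]
a y (66, 72) [(112.55, 6.5), (109.25, 5.1), (73.98, -9.3), (67.0, 6.0), (48.7, -4.9), (46.49, -5.1), (39.12, 9.3), (-31.39, -1
[... 4423 characters left out ...]
 -7.6), (84.52, -7.1)]
low y (-72, -66) [(-71.59, -8.7), (-77.0, 15.6), (-86.08, -5.7), (-89.05, 6.0), (-111.65, -12.6), (-114.95, 11.3), (-121.56, -14.0)]
low y (-62, -50) [(-74.19, -13.4), (-77.44, 12.4), (-86.02, -6.2), (-89.0, 6.5), (-111.62, -13.3), (-115.09, 9.5), (-121.49, -12.7)]
low y (50, 62) [(-73.64, -6.4), (-78.32, 8.8), (-111.17, -16.3), (-114.79, 7.8), (-120.68, -9.9)]
low y (66, 72) [(-69.9, -5.4), (-72.02, -5.1), (-77.51, 12.5), (-111.06, -16.1), (-114.71, 7.3), (-120.69, -10.2)]
low y (-20, -8) [(-68.86, -6.1), (-77.6, 4.5), (-101.76, -4.4), (-106.99, 14.2), (-113.96, -8.3), (-121.24, -12.4)]
low y (8, 20) [(-68.61, -7.1), (-106.86, 10.7), (-114.04, -7.1), (-121.07, -12.1)]
```

View pics/cb.png

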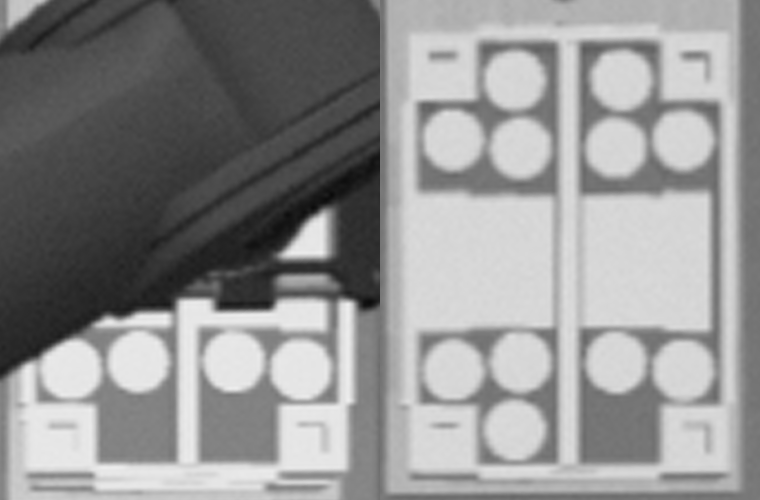

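In the same camera and place, the lower tray lies (+0.35, -0.75) mm from the held tray, with matching yaw. I'll shift by that and descend gently.

Request:
step_arm([
  {"dp":[0.4,0.8,3],"spin":0,"gripper":0},
  {"dp":[0.4,0.8,7],"spin":0,"gripper":0},
  {"dp":[0.4,0.8,11],"spin":0,"gripper":0},
  {"dp":[0.4,0.8,13],"spin":0,"gripper":0},
  {"dp":[0.4,0.8,15],"spin":0,"gripper":0},
  {"dp":[0.4,0.8,16.5],"spin":0,"gripper":0},
  {"dp":[0.4,0.8,18],"spin":0,"gripper":0},
  {"dp":[0.4,0.8,18.5],"spin":0,"gripper":0},
  {"dp":[0.4,0.8,18.5],"spin":0,"gripper":0},
])

```text
clock: 9.0
tcp_pos: [0.5716, 0.1947, 0.3399]
orientation: [-179.9, 0.2, -0.4]
wrist_force: [-0.2, 0.2, -4.6]
finger_gap: 0.114
```

```bash
cat > o.py <<'E'
from h import *
s=ctrl.observe();print(s['clock'],s['tcp_pos'].round(5),s['orientation'].round(2),s['wrist_force'].round(2),s['ft_torque'].round(3),s['finger_gap'])
E
python3 o.py
```

```text
9.0 [0.57164 0.19475 0.33992] [-1.7993e+02  1.6000e-01 -3.5000e-01] [-0.22  0.16 -4.6 ] [-0.035 -0.102 -0.004] 0.11376060364378525
```

Request:
step_arm([
  {"dp":[0,0,0.7],"spin":0,"gripper":0},
  {"dp":[0,0,1.4],"spin":0,"gripper":0},
  {"dp":[0,0,2],"spin":0,"gripper":0},
  {"dp":[0,0,2],"spin":0,"gripper":0},
])

```text
clock: 9.4
tcp_pos: [0.5716, 0.1947, 0.3378]
orientation: [-179.9, 0.2, -0.4]
wrist_force: [0.2, -0.4, -6.0]
finger_gap: 0.113
```

```bash
python3 o.py
```

```text
9.4 [0.57161 0.19469 0.33779] [-1.7994e+02  1.7000e-01 -3.5000e-01] [ 0.2  -0.43 -5.98] [ 0.016 -0.141 -0.012] 0.1125160468835086
```

No contact with the tips 3 mm below the rim level, so the lugs are entering. I'll go on.

Request:
step_arm([
  {"dp":[0,0,1],"spin":0,"gripper":0},
  {"dp":[0,0,2],"spin":0,"gripper":0},
  {"dp":[0,0,3],"spin":0,"gripper":0},
  {"dp":[0,0,4],"spin":0,"gripper":0},
  {"dp":[0,0,5],"spin":0,"gripper":0},
  {"dp":[0,0,5],"spin":0,"gripper":0},
])

```text
clock: 10.0
tcp_pos: [0.5716, 0.1946, 0.3326]
orientation: [-179.9, 0.2, -0.4]
wrist_force: [0.1, -1.0, -5.9]
finger_gap: 0.112
```

```bash
python3 o.py
```

```text
10.0 [0.57156 0.19465 0.33259] [-179.95    0.18   -0.36] [ 0.08 -1.01 -5.93] [-0.069 -0.113 -0.006] 0.11157704938398522
```

Request:
step_arm([
  {"dp":[0,0,1],"spin":0,"gripper":0},
  {"dp":[0,0,2],"spin":0,"gripper":0},
  {"dp":[0,0,2.8],"spin":0,"gripper":0},
  {"dp":[0,0,3.5],"spin":0,"gripper":0},
  {"dp":[0,0,3.8],"spin":0,"gripper":0},
  {"dp":[0,0,3.8],"spin":0,"gripper":0},
])

```text
clock: 10.6
tcp_pos: [0.5716, 0.1947, 0.3293]
orientation: [-179.9, 0.2, -0.4]
wrist_force: [-2.3, -1.0, 0.1]
finger_gap: 0.107
```

```bash
python3 o.py
```

```text
10.6 [0.57155 0.19474 0.3293 ] [-1.7995e+02  1.5000e-01 -3.5000e-01] [-2.26 -1.02  0.05] [-0.319  0.324 -0.024] 0.10707079948251305
```

The weight is off the hand at z = 0.3293 (nominal home 0.329). A slight extra press, then I'll let go.

Request:
step_arm([
  {"dp":[0,0,0.5],"spin":0,"gripper":0},
  {"dp":[0,0,0.5],"spin":0,"gripper":25},
  {"dp":[0,0,0.5],"spin":0,"gripper":50},
  {"dp":[0,0,0],"spin":0,"gripper":60},
  {"dp":[0,0,0],"spin":0,"gripper":60},
  {"dp":[0,0,0],"spin":0,"gripper":60},
  {"dp":[0,0,0],"spin":0,"gripper":60},
  {"dp":[0,0,0],"spin":0,"gripper":60},
  {"dp":[0,0,0],"spin":0,"gripper":60},
  {"dp":[0,0,0],"spin":0,"gripper":60},
])

```text
clock: 11.6
tcp_pos: [0.5716, 0.1947, 0.3293]
orientation: [-179.9, 0.2, -0.4]
wrist_force: [-0.5, 0.6, 0.4]
finger_gap: 0.681
```

```bash
python3 o.py; python3 - <<'E'
from h import *
import pickle
s=ctrl.observe();p=viewer.camera_params('wrist'); im,d=shot('wrist','w4'); pickle.dump((s,p),open('pics/w4.pkl','wb'))
shot('scene','scene4')
T=cv2.imread('pics/scene4.png');cv2.imwrite('pics/z4s.png',cv2.resize(T[190:350,310:510],None,fx=4,fy=3.75,interpolation=2))
E
```

```text
11.6 [0.57155 0.19473 0.32927] [-1.7995e+02  1.6000e-01 -3.6000e-01] [-0.5   0.62  0.44] [-0.075 -0.073 -0.055] 0.6805699602538073
```

View pics/w4.png

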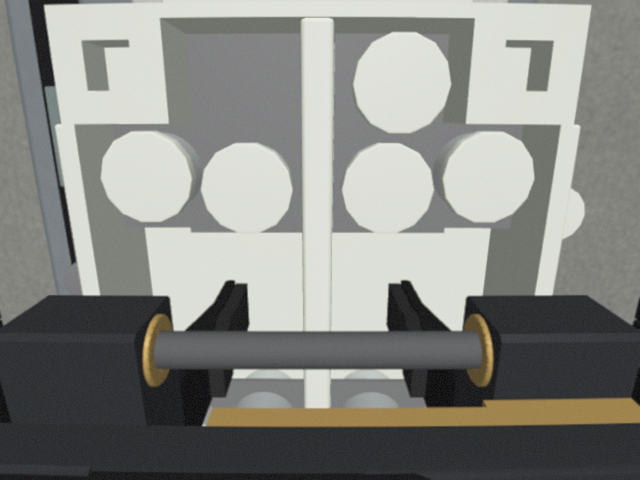

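View pics/z4s.png

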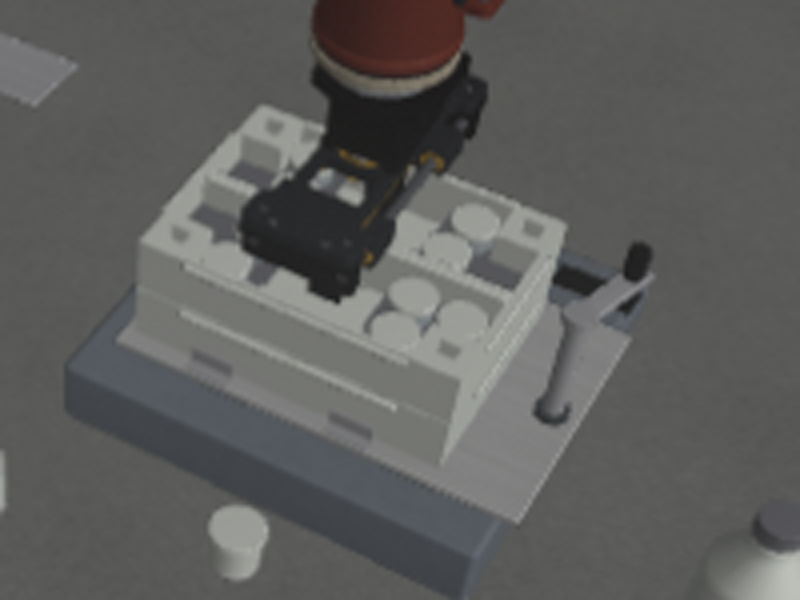

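The scene view shows the tray seated flush with no gap between trays (seam at zoom ~(250,335)), fingers clear of the rib. The wrist view is unchanged, with the rib centred at column 318. I'll verify the height and locate the catch knob.

```bash
python3 - <<'E'
from h import *
import pickle
s,p=pickle.load(open('pics/w4.pkl','rb'))
d=np.load('pics/w4.npy');W=cloud(p,d)
for n,a in dict(colL=(95,118,70,155),colR=(95,118,485,570),rib1=(25,45,310,328),rib4=(250,270,312,326)).items():
    v0,v1,u0,u1=a; print(n,np.nanmedian(W[v0:v1,u0:u1].reshape(-1,3),0).round(4))
p=viewer.camera_params('top'); im=cv2.imread('pics/top0.png'); g=im.max(2)
sub=g[270:300,140:172]<60; vv,uu=np.nonzero(sub); u,v=uu.mean()+140,vv.mean()+270
print('knob px',u,v,sub.sum(),at_z(p,(u,v),.21),'post',at_z(p,(140+95/4,205+228/4),.187))
k=at_z(p,(u,v),.21)[:2]+[.001,.0005]-np.array([.5721,.3443]); print('rel knob',k*1000,np.linalg.norm(k),np.degrees(np.arctan2(k[1],k[0]))-360)
E
```

```text
colL [0.5082 0.2761 0.1763]
colR [0.6358 0.2755 0.1763]
rib1 [0.5717 0.2956 0.1762]
rib4 [0.5716 0.226  0.1764]
knob px 155.27272727272728 283.1515151515151 33 [0.52309646 0.35462098 0.21      ] post [0.57181012 0.34315839 0.187     ]
rel knob [-48.00353654  10.82097896] 0.04920805935692696 -192.7033108182306
```

Rim reads 0.1763 at all points (home is 0.177), so it is level and home. The knob is at (0.524, 0.355), radius 49 mm as expected, catch about 0.13 rad. I'll lift, close the fingers and go behind the knob.

Request:
step_arm([
  {"dp":[0,0,-10],"spin":0,"gripper":60},
  {"dp":[0,0,-35],"spin":0,"gripper":60},
  {"dp":[0,0,-70],"spin":0,"gripper":40},
  {"dp":[0,0,-100],"spin":0,"gripper":0},
  {"dp":[-10,-40,-105],"spin":0,"gripper":0},
  {"dp":[-20,-80,-105],"spin":0,"gripper":0},
  {"dp":[-30,-120,-105],"spin":0,"gripper":0},
  {"dp":[-40,-160,-105],"spin":0,"gripper":0},
  {"dp":[-48,-190,-105],"spin":0,"gripper":0},
  {"dp":[-48,-199,-105],"spin":0,"gripper":0},
  {"dp":[-48,-199,-105],"spin":0,"gripper":0},
  {"dp":[-48,-199,-105],"spin":0,"gripper":0},
])

```text
clock: 12.9
tcp_pos: [0.5259, 0.3927, 0.4347]
orientation: [-180.0, 0.1, -0.4]
wrist_force: [-0.1, -0.1, -0.2]
finger_gap: 0.008
```

```bash
python3 o.py;python3 - <<'E'
from h import *
shot('wrist','w5')
E
```

```text
12.9 [0.52591 0.39272 0.43475] [-1.7999e+02  1.3000e-01 -4.3000e-01] [-0.11 -0.11 -0.18] [-0.049 -0.108 -0.005] 0.007840095009263947
```

View pics/w5.png

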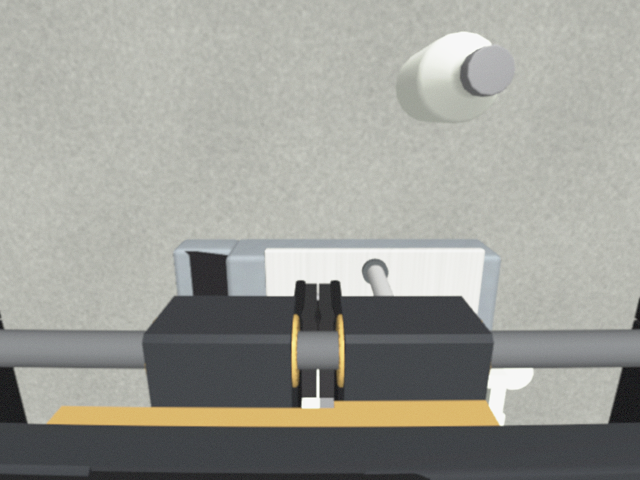

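The wrist view shows closed fingers at (318,320), with the catch post foot at (375,270). The knob is hidden behind the gripper. I'll lower behind it and begin the push toward -y.

Request:
step_arm([
  {"dp":[0,0,30],"spin":0,"gripper":0},
  {"dp":[0,0,55],"spin":0,"gripper":0},
  {"dp":[0,0,59],"spin":0,"gripper":0},
  {"dp":[0,8,59],"spin":0,"gripper":0},
  {"dp":[-0.5,16,59],"spin":0,"gripper":0},
  {"dp":[-1,22,59],"spin":0,"gripper":0},
  {"dp":[-1.5,27,59],"spin":0,"gripper":0},
  {"dp":[-2,32,59],"spin":0,"gripper":0},
  {"dp":[-2.5,37,59],"spin":0,"gripper":0},
  {"dp":[-3,42,59],"spin":0,"gripper":0},
])

```text
clock: 13.95
tcp_pos: [0.5228, 0.3499, 0.3761]
orientation: [-180.0, 0.1, -0.5]
wrist_force: [1.9, 1.7, 0.9]
finger_gap: 0.005
```

```bash
python3 o.py;python3 - <<'E'
from h import *
for n in('top','scene'):
    shot(n,n+'6')
T=cv2.imread('pics/scene6.png');cv2.imwrite('pics/z6s.png',cv2.resize(T[190:350,360:560],None,fx=4,fy=3.75,interpolation=2))
E
```

```text
13.95 [0.52283 0.34991 0.37607] [-1.7998e+02  7.0000e-02 -4.9000e-01] [1.85 1.73 0.85] [ 0.346 -0.375  0.034] 0.004888056485002911
```

View pics/z6s.png

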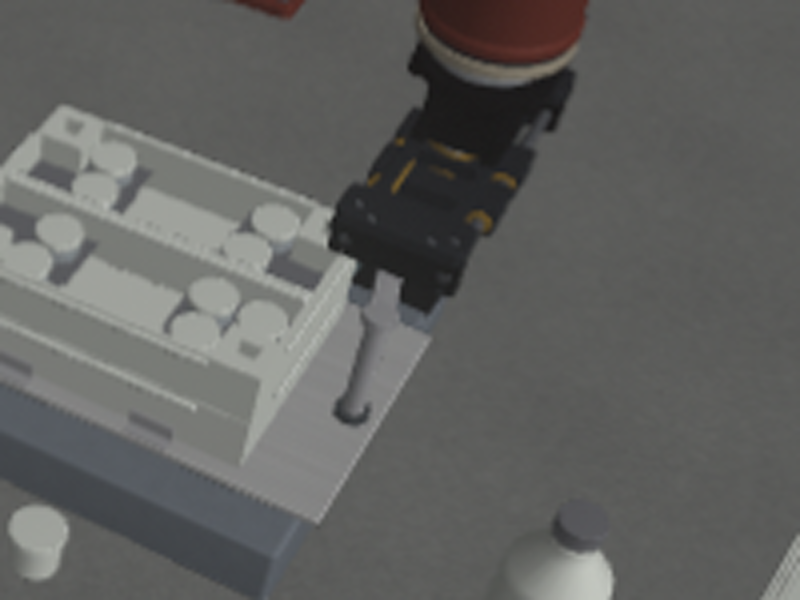

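Request:
step_arm([
  {"dp":[-0.7,5.6,0],"spin":0,"gripper":0},
  {"dp":[-0.3,10,0],"spin":0,"gripper":0},
  {"dp":[0.3,14.6,0],"spin":0,"gripper":0},
  {"dp":[1.2,18.6,0],"spin":0,"gripper":0},
  {"dp":[2.3,22.6,0],"spin":0,"gripper":0},
  {"dp":[4.2,26.6,0],"spin":0,"gripper":0},
  {"dp":[6.3,30.6,0],"spin":0,"gripper":0},
  {"dp":[8.8,34.1,0],"spin":0,"gripper":0},
  {"dp":[11.3,37.6,0],"spin":0,"gripper":0},
  {"dp":[14.3,40.6,0],"spin":0,"gripper":0},
  {"dp":[17.3,43.6,0],"spin":0,"gripper":0},
  {"dp":[17.3,43.6,0],"spin":0,"gripper":0},
])

```text
clock: 15.25
tcp_pos: [0.5406, 0.3048, 0.3758]
orientation: [179.9, 0.1, -0.6]
wrist_force: [-0.1, 0.9, 0.0]
finger_gap: 0.003
```

```bash
python3 o.py;python3 - <<'E'
from h import *
for n in('top','scene'):
    shot(n,n+'7')
T=cv2.imread('pics/scene7.png');cv2.imwrite('pics/z7s.png',cv2.resize(T[190:350,360:560],None,fx=4,fy=3.75,interpolation=2))
E
```

```text
15.25 [0.54064 0.30483 0.37576] [ 1.7995e+02  8.0000e-02 -6.1000e-01] [-0.14  0.89  0.01] [-0.    -0.102  0.039] 0.0029949155417437414
```

View pics/z7s.png

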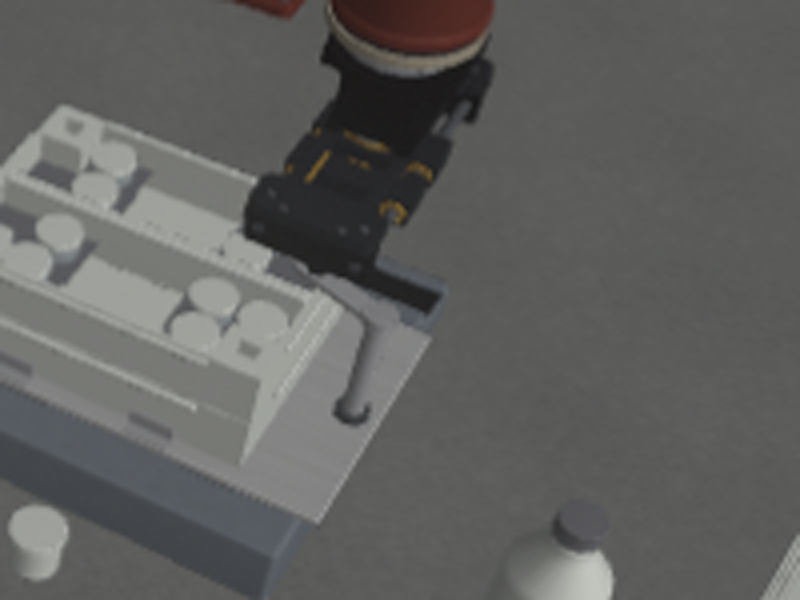

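The lever is over the tray but not yet at the stop. I'll continue, mostly toward +x.

Request:
step_arm([
  {"dp":[3,3,0],"spin":0,"gripper":0},
  {"dp":[6,5.5,0],"spin":0,"gripper":0},
  {"dp":[8,7,0],"spin":0,"gripper":0},
  {"dp":[10,8,0],"spin":0,"gripper":0},
  {"dp":[11,8,0],"spin":0,"gripper":0},
  {"dp":[11,8,0],"spin":0,"gripper":0},
])

```text
clock: 15.95
tcp_pos: [0.5513, 0.297, 0.3758]
orientation: [179.9, 0.1, -0.6]
wrist_force: [0.1, -1.3, 0.0]
finger_gap: 0.004
```

```bash
python3 o.py;python3 - <<'E'
from h import *
shot('scene','scene8')
T=cv2.imread('pics/scene8.png');cv2.imwrite('pics/z8s.png',cv2.resize(T[210:310,380:505],None,fx=6,fy=6,interpolation=2))
E
```

```text
15.95 [0.55134 0.29704 0.37575] [ 1.7994e+02  8.0000e-02 -5.9000e-01] [ 0.13 -1.33  0.01] [-0.017 -0.063  0.049] 0.003571417974222895
```

View pics/z8s.png

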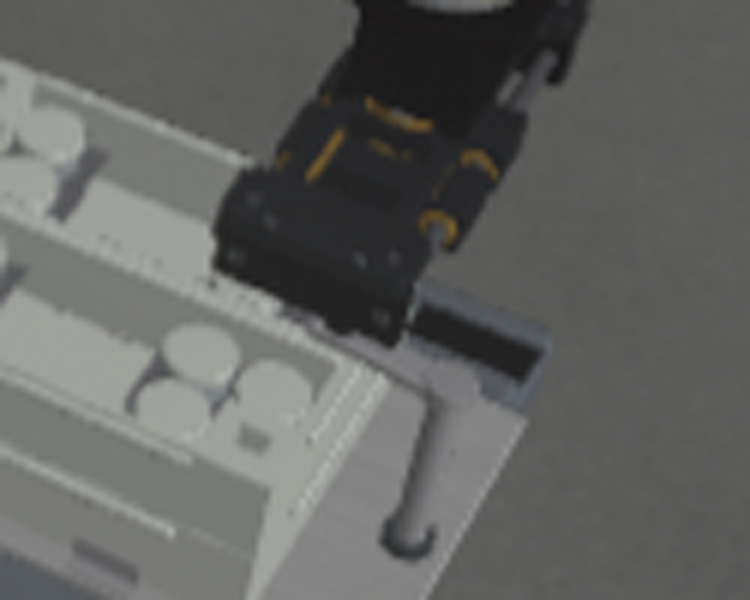

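Request:
step_arm([
  {"dp":[2,1,0],"spin":0,"gripper":0},
  {"dp":[4,1,0],"spin":0,"gripper":0},
  {"dp":[5,1,0],"spin":0,"gripper":0},
  {"dp":[5,1,0],"spin":0,"gripper":0},
])

```text
clock: 16.4
tcp_pos: [0.5565, 0.296, 0.3758]
orientation: [179.9, 0.1, -0.6]
wrist_force: [-0.5, 0.5, 0.8]
finger_gap: 0.008
```

```bash
python3 o.py
```

```text
16.4 [0.55648 0.29595 0.37576] [ 1.7995e+02  7.0000e-02 -6.0000e-01] [-0.45  0.46  0.83] [-0.132 -0.005 -0.001] 0.008102378328991466
```

Request:
step_arm([
  {"dp":[1.5,0,0],"spin":0,"gripper":0},
  {"dp":[3,0,0],"spin":0,"gripper":0},
  {"dp":[3,0,0],"spin":0,"gripper":0},
])

```text
clock: 16.7
tcp_pos: [0.5585, 0.2964, 0.3755]
orientation: [179.9, 0.2, -0.5]
wrist_force: [-7.8, -1.4, 2.2]
finger_gap: 0.005
```

```bash
python3 o.py; python3 - <<'E'
from h import *
shot('scene','scene9');shot('wrist','w9')
T=cv2.imread('pics/scene9.png');cv2.imwrite('pics/z9s.png',cv2.resize(T[210:310,380:505],None,fx=6,fy=6,interpolation=2))
E
```

```text
16.7 [0.55848 0.29638 0.3755 ] [179.91   0.23  -0.54] [-7.82 -1.42  2.17] [-0.258  1.514  0.021] 0.00506404228867566
```

View pics/z9s.png

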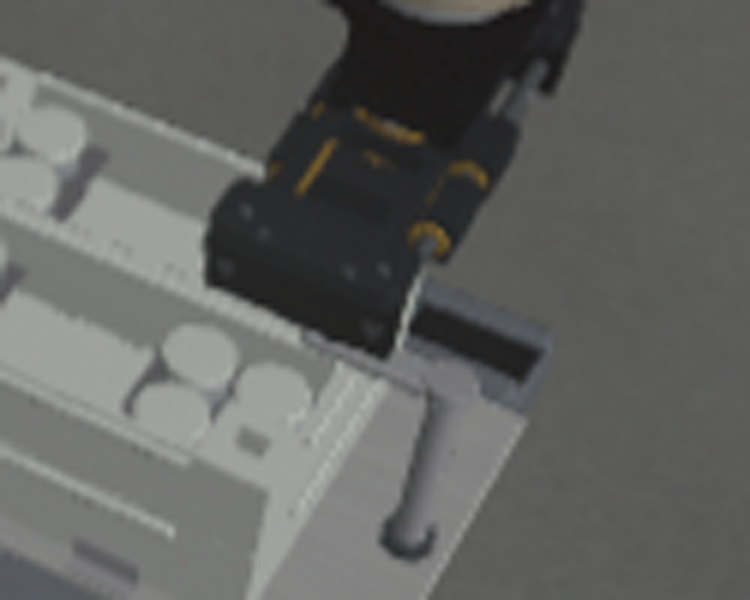

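View pics/w9.png

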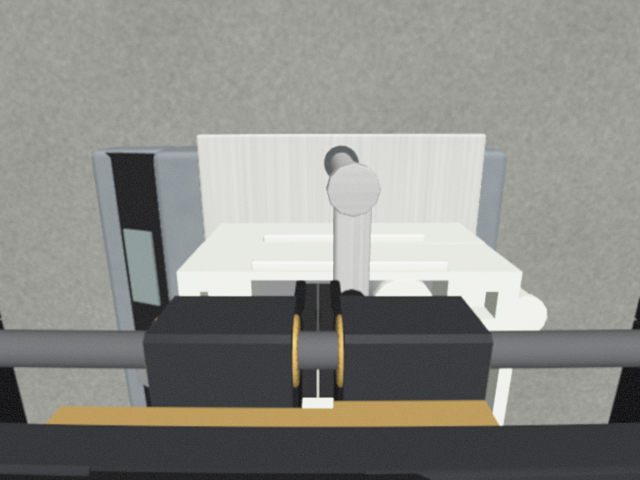

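The force rose to 8 N at the stop. The wrist view shows the lever running straight from the post (353,190) to the knob (351,298), along the tray. I'll back off, lift clear and check.

Request:
step_arm([
  {"dp":[-5,0,0],"spin":0,"gripper":0},
  {"dp":[-12,0,0],"spin":0,"gripper":0},
  {"dp":[-15,0,-15],"spin":0,"gripper":0},
  {"dp":[-15,0,-50],"spin":0,"gripper":0},
  {"dp":[-15,0,-95],"spin":0,"gripper":0},
  {"dp":[-20,40,-120],"spin":0,"gripper":0},
  {"dp":[-20,90,-120],"spin":0,"gripper":0},
  {"dp":[-20,140,-120],"spin":0,"gripper":0},
  {"dp":[-20,190,-120],"spin":0,"gripper":0},
  {"dp":[-20,240,-120],"spin":0,"gripper":0},
  {"dp":[-20,290,-120],"spin":0,"gripper":0},
  {"dp":[-20,340,-120],"spin":0,"gripper":0},
])

```text
clock: 18.0
tcp_pos: [0.535, -0.045, 0.498]
orientation: [179.9, 0.1, -0.5]
wrist_force: [0.7, -0.2, -0.2]
finger_gap: -0.002
```

Request:
step_arm([
  {"dp":[0,30,0],"spin":0,"gripper":0},
  {"dp":[0,60,0],"spin":0,"gripper":0},
  {"dp":[0,60,0],"spin":0,"gripper":0},
  {"dp":[0,60,0],"spin":0,"gripper":0},
])

```text
clock: 18.4
tcp_pos: [0.5342, -0.1052, 0.4991]
orientation: [179.9, -0.0, -0.6]
wrist_force: [-0.8, 0.2, 0.1]
finger_gap: 0.005
```

```bash
python3 o.py; python3 - <<'E'
from h import *
im,d=shot('top','top10');shot('scene','scene10')
p=viewer.camera_params('top'); W=cloud(p,d)
T=cv2.imread('pics/top10.png');cv2.imwrite('pics/z10.png',cv2.resize(T[205:345,140:310],None,fx=4,fy=4,interpolation=2))
# knob
sub=T.max(2)[240:300,150:215]<60; n,l,st,c=cv2.connectedComponentsWithStats(sub.astype(np.uint8))
for i in range(1,n):
    if st[i,4]>8:
        u,v=c[i]+[150,240]; k=at_z(p,(u,v),.21)[:2]+[.001,.0005]-np.array([.5721,.3443]); print(c[i]+[150,240],st[i,4],k*1000,'catch',np.arctan2(k[1],k[0])+3.49+np.radians(.36))
for x,y in((.51,.28),(.63,.28),(.51,.11),(.63,.11)):
    u,v=proj(p,[x,y,.177])[0].round().astype(int); print(np.median(W[v-2:v+3,u-2:u+3,2]))
E
```

```text
18.4 [ 0.53422 -0.10523  0.49914] [ 1.7987e+02 -1.0000e-02 -6.1000e-01] [-0.76  0.18  0.1 ] [ 0.038 -0.064 -0.02 ] 0.0047110983346636826
[183.77777778 262.        ] 27 [ -1.03982654 -53.3390781 ] catch 1.9059946797559768
0.17529430270502558
0.16392882170430292
0.17592954893121598
0.17596197969094346
```

View pics/z10.png

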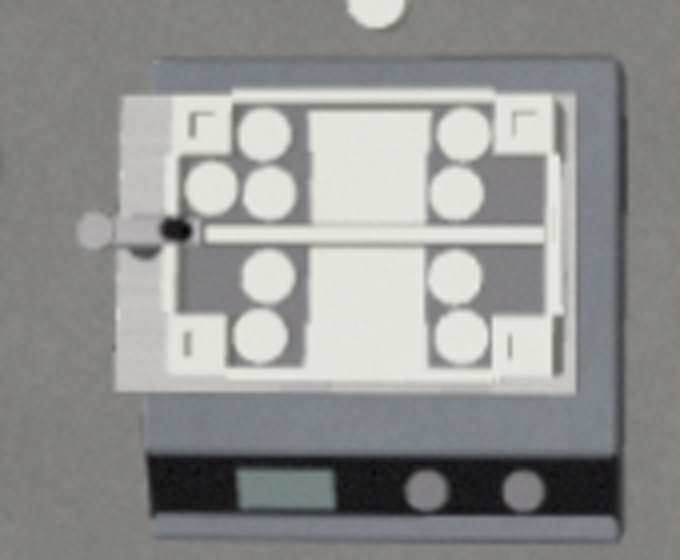

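View pics/scene10.png

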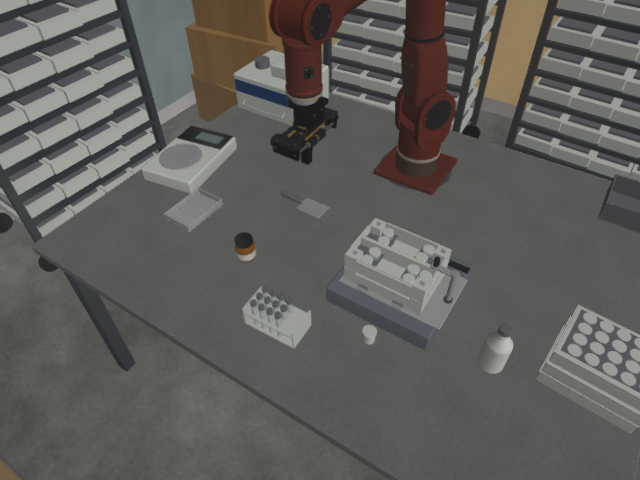

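The top view shows the lever lying along -y over the tray, with the knob at zoom (178,230) and the catch at about 1.91 rad. The tray is square and flush, the other things are in place and the arm is clear. The one low depth reading (0.164) falls on a socket hole.

```bash
python3 -c "
from h import *
print(order.job_done())"
```

```text
the job is handed in; nothing more can be done
None
```

The tray is stacked on the shaker with all four lugs home, let go, and the catch is swung over it to its stop. I handed the job in at about 18.5 s of the 72 s allowed.

- **Lift:** I gripped the tray by its rib. It hung level and came off the table cleanly.
- **Placing:** The top camera showed the lower tray lying (+0.35, -0.75) mm from the held tray, so I shifted by that. The lugs went in at the first try without catching on the rims. The weight came off the hand at the home height, tool z 0.3293 m against about 0.329 m.
- **Tray check:** Before the catch was swung, the rim read 0.1763 m at all four points measured, against 0.177 m nominal, so it was level and home.
- **Catch:** I pushed the knob round with the closed fingers until the stop pushed back with about 8 N. In the last picture the catch is at about 1.91 rad (stop 1.92).
- **Last checks:** The arm was clear of everything, and the other things looked undisturbed in the pictures. One of the four final depth readings on the tray was low (0.164 m); I think it fell on a corner socket hole. The other three read 0.175 to 0.176 m.

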